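# Close up the filter drawer of a jeweller's dust box

### The arm

A 6-joint arm with a two-finger parallel gripper is mounted at the origin on the work surface. World frame = base frame: x ahead of the robot, y to its left, z up, the work surface at z = 0. Lengths are in m, angles in rad, forces in N, time in s.
With the tool pointing down it reaches from about 0.275 to 0.85 m from the base axis. Payload 19 kg.
Tool frame: the origin (TCP) lies on the centre line of the jaws, within the pads' length; the fingertips stand r.finger_overhang ahead of it and the grasp point (between the pads) lies 11 mm behind it (r.finger_overhang is the distance from the TCP to the fingertips, in m); z points along the fingers, y is the direction in which the jaws open and shut (so a half turn about z gives the same grasp; the last joint's range is limited). The gripper opens to 85 mm and grips with 20 to 120 N. Pads are 22 mm wide; open, the fingers measure 114 mm over their backs; the gripper's body (76 mm by 85 mm) begins 54 mm behind the grasp point. The pads swing forward as they close: fully open they stand 13 mm farther back than shut.
Start: joints at [-1.25, 0.15, 1.437, -0, 1.554, -0.134], TCP at [0.253, -0.517, 0.239] pointing down, gripper open.
Joint ranges: [-2.8, 2.8], [-0.68, 2.1], [0.12, 2.68], [-1.39, 4.53], [0.16, 2.79], [-2.81, 2.81]. Speed limits (rad/s): [1.89, 1.89, 2.22, 3.01, 3.01, 3.01].

### API

Orientations are given as a unit quaternion [w, x, y, z].
In Python, from bench import status, read_camera, r gives the robot as it stands.
- The arm moves only by the tool arm_command, never from a script. Its arguments are lists of equal length, an entry for each row: "hand": the finger opening in mm, from 0 to 85.4; "travel": the shift along the tool's x, y, z in mm, a list of three; "rot": the turn, a rotation vector about the tool's x, y, z in degrees, a list of three. In form: {"hand": [hand, ...], "travel": [[dx, dy, dz], ...], "rot": [[wx, wy, wz], ...]}. A call has 1 to 8 rows; each row is the pose to reach, as a shift and turn from the pose commanded when the call began, along the tool's axes at that moment; what a row does not reach only later rows make up. A row lasts 1/12 s, in which the tool goes at most 41.7 mm and 7.16 degrees, less where a joint would pass 70% of its speed; a pose out of reach is approached as far as the arm can. A call with a gripper value outside its range is refused whole. The fingers move at their own pace and stop on an object; "grip_force" is the grip in N (left out, the last holds). Time passes only in rows, so rows that repeat a pose let the fingers close. It gives the time, the measured TCP pose, the force and the opening at its end, in the units of the state.
- status.get_state(): the state, without advancing time (a new reading comes with each control period).
- read_camera(name): name is "side" or "top"; returns a dict with "color" (384x512x3 uint8, blue, green, red), "depth" (384x512 float32, m along the optical axis (not along the pixel's ray), 0 where there is no reading), "intrinsics" (3x3 intrinsics, pixels), "R" (3x3) and "t" (3): a world point X has camera coordinates R X + t. Camera axes: x right, y down, z forward; pixel columns grow to the right and rows downward; lengths in m; the calibration is good to about 2 mm. A picture is of the moment at which its call begins.
- r.close_job(): hands the job in, once; it reports no verdict.
The state is a dict: "time": time; "qpos": joint angles; "qvel": joint speeds; "effort": joint torques, N m; "position": TCP position; "tool_rot": TCP orientation; "wrist_force": force on the tool from outside, world axes, zero at the start; "torque": the same for the moment, N m; "grip_width": finger opening in m.
Only numpy, scipy, OpenCV 4.12 (cv2) and the standard library are available. Lean on these libraries where they do the work, as an engineer would, in place of code of your own. Each camera call takes 0.05 s, during which the arm holds its last target.

### The job

Pull the filter drawer of the grey dust box on the jeweller's bench out to its stop. With the drawer out, turn the wing fastener on its metal cover until the slot along the wing lines up with the two dark index marks on the cover, and only then press the cover down until it sits flush in its frame. Finish while still holding the cover pressed fully home, and leave the other things on the bench where they are.

Things in the scene. Friction and masses are not known exactly. Their poses are not given: they have to be found in the camera images.
- box_front (a point): the dust-filter box, grey painted metal, fixed to the bench but in a different place and yaw each time: 240 mm deep (x), 250 wide (y), roof 130 mm above the bench. This point: the middle of the lower edge of its front face, on the bench; x points from the front into the box, y to its left side as the robot sees it; the front faces its own -x, towards the robot, and the drawer and cover share its yaw
- drawer (a joint): how far the drawer is out (m): 0 shut, 0.170 at its stop; slides straight along the box's -x with 4 N of friction plus light damping and stays where it is left; starts 0 to 25 mm out
- drawer_bar (a point): middle of the drawer's bar handle, a round steel bar 10 mm thick, 100 long along the box's y, 100 mm above the bench, 30 mm below the roof; its axis is 40 mm off the drawer front, which is 118 mm high; a thin stem 45 mm either side of its middle. Axes as the box's
- cover_top (a point): middle of the top face of the aluminium cover in the drawer, 137 (x) x 157 (y) x 8 mm, right under the fastener, 139 mm behind the handle bar (box's +x); hidden under the roof until the drawer is out, then 85 mm in front of the box and 78 mm behind the drawer front. Top face 80 mm above the bench when free, 10 mm proud of the steel frame round it; 70 mm when flush
- cover (a joint): how far the cover is pressed down (m): 0 free, 0.010 flush in its frame. It floats on a springy gasket, moves only up and down without tilting and may be pressed anywhere on it or on the fastener: about 3 N starts it, 10 N brings it home on a hard stop; it springs up again when let go
- wing (a point): centre of the fastener's upright wing: a steel plate 44 mm long (its own x), 10 thick (its own y) and 30 high on a disc 48 mm across and 4 thick, in the middle of the cover. This point is 19 mm above the cover's top face, the wing's top 34 mm. A dark slot runs along the wing's top edge. It turns with the fastener and goes down with the cover
- fastener (a joint): angle of the wing about the vertical (rad), counter-clockwise from above: 0 = slot in line with the two dark index marks, which lie on the cover before and behind the disc along the box's x; starts 0.9 to 1.45, so turn it clockwise; stops at -0.4 and 1.6; 0.1 N m of friction, stays where left
- jar: bystander, to be left alone: small lidded glass jar, 40 mm across, 45 high, on the robot's side of the bench, at the left
- cup: bystander, to be left alone: white plastic cup, 76 mm across, 70 high, beside the drawer's path on the box's left
- brush: bystander, to be left alone: wooden-handled brush lying on the robot's side of the bench
- mandrel: bystander, to be left alone: steel ring stick, a cone 110 mm high on a 60 mm round foot, standing beside the drawer's path on the box's right
- anvil: bystander, to be left alone: dark steel bench block, 70 x 70 x 22 mm, on the robot's side of the bench, at the right
- tweezers: bystander, to be left alone: steel tweezers, 130 mm, lying on the robot's side of the bench
- blank: bystander, to be left alone: brass finger-ring blank, 24 mm across, 6 high, lying low near the place that the drawer front reaches

How it is judged:
On the way, in this order (a step that is already met when the one before it is completed fails the run):
1. the drawer is pulled out to its stop (value of joint drawer above 0.158 m), for 0.2 s.
2. with the drawer out and the cover not yet pressed home, the fastener's slot is in line with the marks (value of joint drawer above 0.158 m and value of joint fastener between -0.17 and 0.17 rad and value of joint cover below 0.006 m), for 0.2 s.
3. the cover is pressed flush into its frame (value of joint cover above 0.0078 m and contact force between any of the fingers, the arm and cover above 3 N), for 0.3 s.
At the end, for the whole second after the job is handed in: While the robot keeps holding: the drawer is within 12 mm of its stop (joint above 0.158), the slot is within 0.17 rad of the index marks, the cover is within about 2 mm of flush (joint above 0.0078), and the robot presses on the cover or its fastener with more than 3 N (all of step 3 and value of joint drawer above 0.158 m and value of joint fastener between -0.17 and 0.17 rad); the arm keeps its last pose, push and grip.
It fails at once if a bystander on the bench is shifted more than 30 mm (distance of any of jar, cup, brush, mandrel, anvil, tweezers, blank from where it was at the start of the episode above 0.03 m).
It fails at once if the cup, ring stick or jar is tipped over (angle between any of cup, mandrel, jar's own z axis and vertical above 0.5 rad).
It also fails if it takes over 58 s, if anything falls off the work surface, if the arm or the gripper's body presses on something with over 40 N, if the wrist force passes 120 N, or if a joint passes its speed limit or range.

## Working session

There is one attempt and no reset: what is moved stays moved. The work goes in short steps, Python scripts to look and compute and a tool call to move; the robot and the scene stay as the last step left them, time stands still between calls to the robot, and variables do not carry over. Pictures are saved under pics/ and viewed, and the job is handed in when it is done.

Besides the shell and the picture viewer there is one more tool, called after "Emit:" as name(argument=value, ...) on one line, values as JSON. arm_command: Moves the arm, as the interface text tells. Its arguments: {"type":"object","properties":{"hand":{"type":"array"},"travel":{"type":"array"},"rot":{"type":"array"},"grip_force":{"type":"number"}},"required":["hand","travel","rot"]}

```bash
ls; mkdir -p pics; python3 - <<'E'
from bench import status, read_camera, r
import cv2,numpy as np
s=status.get_state(); print(s); print(r.finger_overhang)
for n in("side","top"):
    c=read_camera(n); cv2.imwrite(f"pics/{n}0.png",c["color"]); np.savez(f"{n}0.npz",**c)
    print(n,c["intrinsics"],c["R"],c["t"])
E
```

```text
pics
{'time': 0.0, 'qpos': array([-1.24998929e+00,  1.50989078e-01,  1.43800454e+00, -1.56008853e-06,
        1.55382342e+00, -1.34007848e-01]), 'qvel': array([-7.54392282e-04, -9.51860583e-05,  8.44809392e-04, -1.97421554e-03,
       -5.37572884e-04,  2.14425075e-04]), 'effort': array([-2.30425700e-03, -7.13053179e+01, -5.70868742e+01, -1.85329241e-04,
        9.06700850e-03, -3.84203236e-05]), 'position': array([ 0.25249814, -0.51633267,  0.2386869 ]), 'tool_rot': array([-6.09447716e-04,  9.74253981e-01,  2.25452447e-01, -5.78716082e-05]), 'wrist_force': array([-0.31608193,  0.16551764, -0.43462154]), 'torque': array([0.05946913, 0.01456709, 0.00688139]), 'grip_width': 0.08549150163301497}
0.008
side [[376.29697671   0.         259.12770862]
 [  0.         376.29697671 190.07338539]
 [  0.           0.           1.        ]] [[-0.96775356 -0.2514456   0.01510505]
 [-0.20235433  0.74030044 -0.64109905]
 [ 0.15001926 -0.62348246 -0.76730948]] [0.54078895 0.1696435  1.12591827]
top [[391.88672239   0.         250.00785304]
 [  0.         391.88672239 183.99045215]
 [  0.           0.           1.        ]] [[ 0.0100857  -0.99991707  0.00800836]
 [-0.99253908 -0.01098383 -0.12143117]
 [ 0.12150906 -0.00672389 -0.99256755]] [-0.02190222  0.57427464  1.32408327]
```

View pics/side0.png

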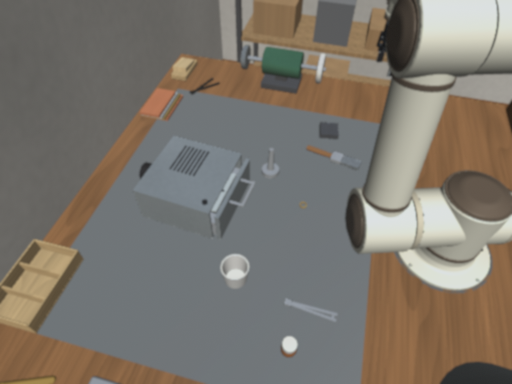

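View pics/top0.png

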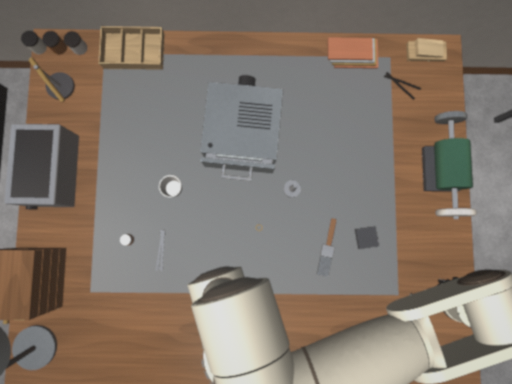

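The top view shows the box roof at about columns 203-282 and rows 83-165, with the handle at about (238,172). The cup is at (171,187), the mandrel at (292,188) and the blank at (260,227). Next I'll fit the box and handle.

```bash
cat > h.py <<'E'
import numpy as np,cv2
def cloud(c):
    K=c["intrinsics"];d=c["depth"];v,u=np.mgrid[:d.shape[0],:d.shape[1]]
    P=np.stack([(u-K[0,2])/K[0,0]*d,(v-K[1,2])/K[1,1]*d,d],-1)
    W=(P-c["t"])@c["R"]; W[d<=0]=np.nan; return W
E
python3 - <<'E'
from h import *
c=np.load("top0.npz");W=cloud(c)
m=(W[...,2]>.122)&(W[...,2]<.139);m[:70]=0;m[180:]=0;m[:,:190]=0;m[:,300:]=0
p=W[m];print(len(p),np.median(p[:,2]))
rect=cv2.minAreaRect((p[:,:2]*1000).astype(np.float32));print(rect,cv2.boxPoints(rect))
m2=(W[...,2]>.08)&(W[...,2]<.118);m2[:160]=0;m2[185:]=0;m2[:,:205]=0;m2[:,270:]=0
q=W[m2];
for v,u in np.argwhere(m2)[::6]:print(v,u,W[v,u].round(3))
for n,(v,u) in dict(cup=(187,171),mand=(188,292),blank=(227,260)).items(): print(n,W[v,u].round(3))
E
python3 - <<'E'
import cv2
a=cv2.imread('pics/top0.png')[70:250,140:320];cv2.imwrite('pics/crop0.png',cv2.resize(a,None,fx=3.3,fy=3.3,interpolation=cv2.INTER_CUBIC))
a=cv2.imread('pics/side0.png')[130:250,130:320];cv2.imwrite('pics/crop1.png',cv2.resize(a,None,fx=4,fy=4,interpolation=cv2.INTER_CUBIC))
E
```

```text
5383 0.1303206411011134
((763.382080078125, 13.956573486328125), (250.10833740234375, 271.2756042480469), 85.0620346069336) [[ 617.4834    -98.958145]
 [ 887.7522   -122.30876 ]
 [ 909.28076   126.87129 ]
 [ 639.01196   150.22191 ]]
160 208 [0.642 0.123 0.116]
160 215 [0.643 0.101 0.115]
160 224 [0.643 0.071 0.116]
160 235 [0.644 0.035 0.114]
161 207 [0.639 0.127 0.114]
161 219 [0.64  0.087 0.115]
161 234 [0.64  0.038 0.117]
161 249 [ 0.641 -0.011  0.116]
162 210 [0.638 0.118 0.103]
162 216 [0.636 0.097 0.115]
162 225 [0.636 0.067 0.117]
162 234 [0.636 0.038 0.117]
162 243 [0.637 0.008 0.115]
162 259 [ 0.638 -0.044  0.115]
163 213 [0.637 0.109 0.092]
163 219 [0.635 0.088 0.102]
163 225 [0.633 0.067 0.116]
163 234 [0.633 0.038 0.117]
163 240 [0.634 0.018 0.112]
163 257 [ 0.634 -0.037  0.118]
164 220 [0.635 0.086 0.087]
164 226 [0.633 0.065 0.097]
164 232 [0.632 0.045 0.106]
164 247 [ 0.631 -0.005  0.115]
164 255 [ 0.631 -0.031  0.116]
164 268 [ 0.631 -0.074  0.118]
165 231 [0.632 0.049 0.086]
165 237 [0.63  0.029 0.096]
165 243 [0.629 0.008 0.108]
165 251 [ 0.627 -0.018  0.115]
165 26
[... 315 characters left out ...]
0.015  0.108]
168 264 [ 0.623 -0.062  0.086]
169 223 [0.616 0.075 0.1  ]
170 224 [0.612 0.071 0.102]
171 250 [ 0.61  -0.015  0.1  ]
172 251 [ 0.606 -0.018  0.106]
174 223 [0.597 0.074 0.109]
175 224 [0.594 0.071 0.107]
175 230 [0.595 0.051 0.103]
176 222 [0.592 0.077 0.104]
176 228 [0.592 0.058 0.101]
176 234 [0.592 0.038 0.104]
176 240 [0.593 0.018 0.102]
177 224 [0.589 0.071 0.102]
177 230 [0.589 0.051 0.102]
177 236 [0.588 0.031 0.106]
177 242 [0.589 0.011 0.107]
177 248 [ 0.589 -0.009  0.107]
178 236 [0.586 0.031 0.101]
178 242 [0.586 0.011 0.105]
178 248 [ 0.586 -0.009  0.106]
179 246 [ 0.583 -0.002  0.103]
cup [0.564 0.263 0.007]
mand [ 0.558 -0.158  0.07 ]
blank [ 0.427 -0.053  0.   ]
```

View pics/crop0.png

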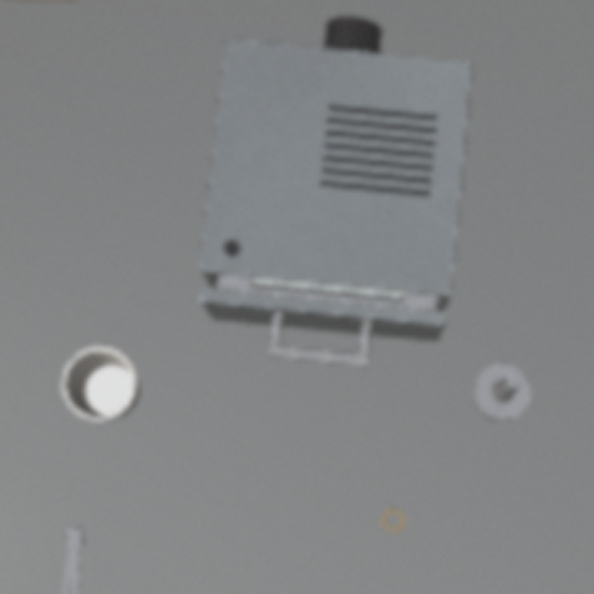

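View pics/crop1.png

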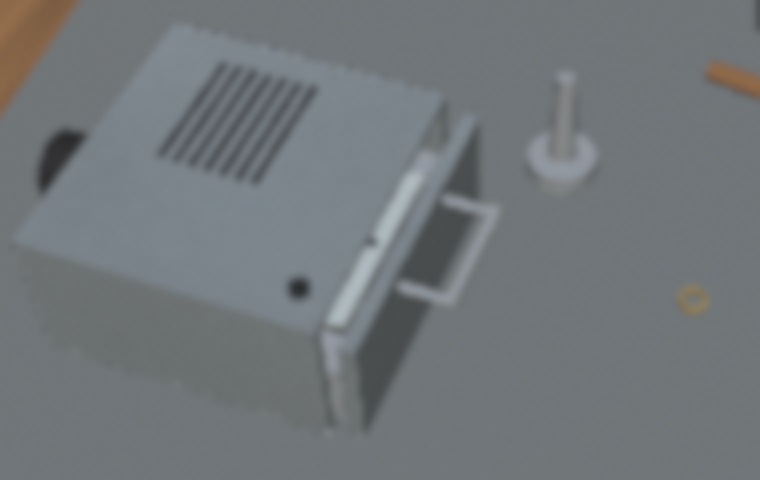

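Fitted from the top view: box yaw is about -4.9°, the bar is at about (0.589, 0.029, 0.10), and the drawer is about 16 mm out. I'll move above the bar first.

Emit:
arm_command(hand=[30,30,30,30,30,30,30,30], travel=[[542,-342,30],[542,-342,30],[542,-342,30],[542,-342,30],[542,-342,30],[542,-342,30],[542,-342,30],[542,-342,30]], rot=[[0,0,-59],[0,0,-59],[0,0,-59],[0,0,-59],[0,0,-59],[0,0,-59],[0,0,-59],[0,0,-59]], grip_force=40)

```text
time: 0.77
position: [0.428, -0.2312, 0.2236]
tool_rot: [-0.0, 0.745, 0.667, 0.0]
wrist_force: [1.0, -0.2, 0.6]
grip_width: 0.0303
```

```bash
cat > goto.py <<'E'
import sys,numpy as np
from bench import status
from scipy.spatial.transform import Rotation as R
s=status.get_state();q=s["tool_rot"];Rm=R.from_quat([q[1],q[2],q[3],q[0]])
x,y,z,yaw=map(float,sys.argv[1:5])
T=R.from_euler('z',yaw,degrees=True)*R.from_euler('x',180,degrees=True)
print("pos",s["position"].round(4),"yaw tool x",Rm.as_matrix()[:2,0],"t",s["time"],"w",s["grip_width"].round(4),"F",s["wrist_force"].round(1),"tau",s["torque"].round(2),"q",s["qpos"].round(2))
print("travel",(1000*Rm.inv().apply(np.array([x,y,z])-s["position"])).round(1),"rot",np.degrees((Rm.inv()*T).as_rotvec()).round(2))
E
python3 goto.py .589 .029 .20 85.06
```

```text
Traceback (most recent call last):
  File "goto.py", line 7, in <module>
    print("pos",s["position"].round(4),"yaw tool x",Rm.as_matrix()[:2,0],"t",s["time"],"w",s["grip_width"].round(4),"F",s["wrist_force"].round(1),"tau",s["torque"].round(2),"q",s["qpos"].round(2))
                                                                                           ^^^^^^^^^^^^^^^^^^^^^
AttributeError: 'float' object has no attribute 'round'
```

```bash
sed -i 's/s\["grip_width"\].round(4)/round(s["grip_width"],4)/' goto.py; python3 goto.py .589 .029 .20 85.06
```

```text
pos [ 0.428  -0.2312  0.2236] yaw tool x [0.10979889 0.99395382] t 0.7667 w 0.0303 F [ 1.  -0.2  0.6] tau [-0.06 -0.    0.03] q [-0.65 -0.03  1.66  0.    1.51 -0.54]
travel [276.3 131.5  23.6] rot [ 0.   -0.   -1.36]
```

Emit:
arm_command(hand=[30,30,30,30,30,30,30,30], travel=[[276,131,24],[276,131,24],[276,131,24],[276,131,24],[276,131,24],[276,131,24],[276,131,24],[276,131,24]], rot=[[0,0,-1.4],[0,0,-1.4],[0,0,-1.4],[0,0,-1.4],[0,0,-1.4],[0,0,-1.4],[0,0,-1.4],[0,0,-1.4]])

```text
time: 1.43
position: [0.5909, 0.0301, 0.1986]
tool_rot: [-0.001, 0.738, 0.675, 0.0]
wrist_force: [0.5, 0.4, -0.2]
grip_width: 0.03
```

Emit:
arm_command(hand=[30,30], travel=[[0,0,0],[0,0,0]], rot=[[0,0,0],[0,0,0]])

```text
time: 1.6
position: [0.5894, 0.0263, 0.199]
tool_rot: [-0.0, 0.738, 0.675, -0.0]
wrist_force: [0.5, -0.7, 0.4]
grip_width: 0.0301
```

```bash
python3 goto.py .589 .029 .089 85.06; python3 - <<'E'
from bench import read_camera
import cv2
a=read_camera("side")["color"]
cv2.imwrite('pics/s1.png',cv2.resize(a[80:280,100:400],None,fx=2.6,fy=2.6,interpolation=cv2.INTER_CUBIC))
E
```

```text
pos [0.5894 0.0263 0.199 ] yaw tool x [0.0897996  0.99595985] t 1.6 w 0.0301 F [ 0.5 -0.7  0.4] tau [0.04 0.02 0.06] q [-0.09  0.2   1.46 -0.    1.48  0.  ]
travel [  2.6  -0.5 110. ] rot [-0.08  0.01 -0.21]
```

View pics/s1.png

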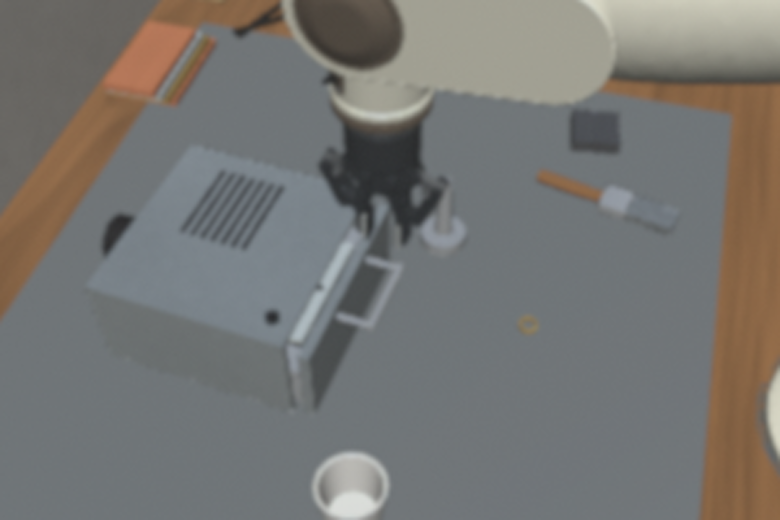

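The gripper fingers at (385,235) straddle the handle line at (370,290) from above, with the jaws opening along the box's depth. I'll descend to the bar and close.

Emit:
arm_command(hand=[30,30,30,30,30,30,30], travel=[[2,0,25],[2,0,50],[2,0,70],[2,0,85],[2,0,100],[2,0,110],[2,0,110]], rot=[[0,0,0],[0,0,0],[0,0,0],[0,0,0],[0,0,0],[0,0,0],[0,0,0]])

```text
time: 2.23
position: [0.5886, 0.0268, 0.088]
tool_rot: [-0.001, 0.739, 0.673, -0.001]
wrist_force: [-0.8, -0.1, -0.9]
grip_width: 0.03
```

Emit:
arm_command(hand=[6,6,6,6,6,6], travel=[[0,0,0],[0,0,0],[0,0,0],[0,0,0],[0,0,0],[0,0,0]], rot=[[0,0,0],[0,0,0],[0,0,0],[0,0,0],[0,0,0],[0,0,0]])

```text
time: 2.73
position: [0.5899, 0.0273, 0.0907]
tool_rot: [0.001, 0.739, 0.674, 0.0]
wrist_force: [-3.7, -5.4, 3.3]
grip_width: 0.0084
```

Gripped. Now I'll pull along -y of the tool.

Emit:
arm_command(hand=[6,6,6,6,6,6,6,6], travel=[[0,-10,0],[0,-30,0],[0,-50,0],[0,-70,0],[0,-90,0],[0,-110,0],[0,-125,0],[0,-138,0]], rot=[[0,0,0],[0,0,0],[0,0,0],[0,0,0],[0,0,0],[0,0,0],[0,0,0],[0,0,0]])

```text
time: 3.4
position: [0.4522, 0.0393, 0.0907]
tool_rot: [0.002, 0.739, 0.674, 0.0]
wrist_force: [4.7, -13.3, -2.0]
grip_width: 0.0086
```

Emit:
arm_command(hand=[6,6,6,6], travel=[[0,-5,0],[0,-9,0],[0,-12,0],[0,-12,0]], rot=[[0,0,0],[0,0,0],[0,0,0],[0,0,0]])

```text
time: 3.73
position: [0.4404, 0.0404, 0.0907]
tool_rot: [0.001, 0.739, 0.674, -0.0]
wrist_force: [-4.5, -14.5, 3.5]
grip_width: 0.0082
```

Emit:
arm_command(hand=[6,6,6,6], travel=[[0,-2,0],[0,-4,0],[0,-5,0],[0,-5,0]], rot=[[0,0,0],[0,0,0],[0,0,0],[0,0,0]])

```text
time: 4.07
position: [0.436, 0.0408, 0.0907]
tool_rot: [0.002, 0.739, 0.674, 0.0]
wrist_force: [-0.1, -14.8, 1.6]
grip_width: 0.0083
```

Emit:
arm_command(hand=[6,6,6,6], travel=[[0,-1,0],[0,-2,0],[0,-3,0],[0,-3,0]], rot=[[0,0,0],[0,0,0],[0,0,0],[0,0,0]])

```text
time: 4.4
position: [0.433, 0.041, 0.0907]
tool_rot: [0.002, 0.739, 0.674, 0.0]
wrist_force: [0.4, -14.6, 1.5]
grip_width: 0.0084
```

```bash
python3 goto.py .435 .041 .22 85.06; python3 - <<'E'
from bench import read_camera
import cv2,numpy as np
for n in("side","top"):
    c=read_camera(n);np.savez(n+"2.npz",**c);a=c["color"]
    a=a[90:290,110:380] if n=="side" else a[70:250,140:360]
    cv2.imwrite(f'pics/{n}2.png',cv2.resize(a,None,fx=2.8,fy=2.8,interpolation=cv2.INTER_CUBIC))
E
```

```text
pos [0.433  0.041  0.0907] yaw tool x [0.09143686 0.99580829] t 4.4 w 0.0084 F [  0.4 -14.6   1.5] tau [-2.27 -0.13  0.09] q [-0.08 -0.04  1.95 -0.    1.23  0.01]
travel [-1.000e-01  2.300e+00 -1.293e+02] rot [ 0.15  0.13 -0.31]
```

View pics/side2.png

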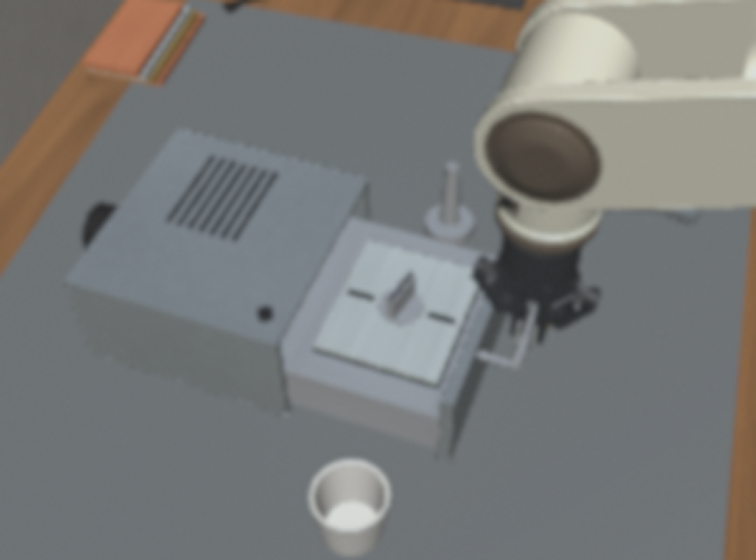

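View pics/top2.png

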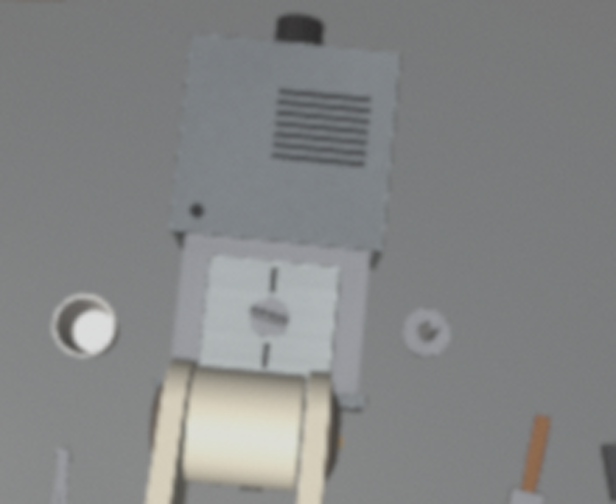

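The drawer is out with the cover exposed. The wing in the top view runs from (250,312) to (288,322), close to crosswise to the index marks at (273,280) and (265,355). No stop force showed yet, so I'll pull a little more.

Emit:
arm_command(hand=[6,6,6,6], travel=[[0,-1,0],[0,-2,0],[0,-3,0],[0,-3,0]], rot=[[0,0,0],[0,0,0],[0,0,0],[0,0,0]])

```text
time: 4.83
position: [0.4326, 0.0411, 0.0909]
tool_rot: [0.004, 0.739, 0.674, 0.002]
wrist_force: [30.1, -15.7, -21.4]
grip_width: 0.0086
```

Emit:
arm_command(hand=[6,6,6,6], travel=[[0,-1,0],[0,-2,0],[0,-3,0],[0,-3,0]], rot=[[0,0,0],[0,0,0],[0,0,0],[0,0,0]])

```text
time: 5.17
position: [0.4323, 0.0411, 0.0912]
tool_rot: [0.006, 0.739, 0.674, 0.005]
wrist_force: [60.0, -16.8, -40.2]
grip_width: 0.0083
```

That is the stop. I'll relax the pull, release and rise.

Emit:
arm_command(hand=[6,6,30,30,30,30], travel=[[0,3,0],[0,6,0],[0,6,0],[0,6,0],[0,6,0],[0,6,0]], rot=[[0,0,0],[0,0,0],[0,0,0],[0,0,0],[0,0,0],[0,0,0]])

```text
time: 5.67
position: [0.4323, 0.0424, 0.0899]
tool_rot: [0.0, 0.739, 0.674, 0.0]
wrist_force: [0.7, 0.3, 0.5]
grip_width: 0.0299
```

Emit:
arm_command(hand=[30,30,30,30,30,30], travel=[[0,0,-10],[0,0,-35],[0,0,-75],[0,0,-110],[0,0,-120],[0,0,-120]], rot=[[0,0,0],[0,0,0],[0,0,0],[0,0,0],[0,0,0],[0,0,0]])

```text
time: 6.17
position: [0.4334, 0.0422, 0.2134]
tool_rot: [0.002, 0.739, 0.674, 0.002]
wrist_force: [-0.0, -0.4, -0.7]
grip_width: 0.0302
```

```bash
python3 goto.py .435 .041 .22 85.06; python3 - <<'E'
from bench import read_camera
import cv2,numpy as np
from h import *
for n in("side","top"):
    c=read_camera(n);np.savez(n+"3.npz",**c);a=c["color"]
    a=a[120:260,190:330] if n=="side" else a[140:240,180:300]
    cv2.imwrite(f'pics/{n}3.png',cv2.resize(a,None,fx=4.2,fy=4.2,interpolation=cv2.INTER_CUBIC))
    W=cloud(c)
    m=(W[...,2]>.1)&(W[...,2]<.117)&(np.abs(W[...,0]-.571)<.04)&(np.abs(W[...,1]-.03)<.04)
    p=W[m];print(n,len(p),p.mean(0).round(4))
    if len(p)>5:
        u,s,vt=np.linalg.svd(p[:,:2]-p[:,:2].mean(0));print(s,np.degrees(np.arctan2(vt[0,1],vt[0,0])),np.ptp(p,axis=0))
E
```

```text
pos [0.4334 0.0422 0.2134] yaw tool x [0.09128575 0.99582471] t 6.1667 w 0.0302 F [-0.  -0.4 -0.7] tau [-0.03 -0.01  0.01] q [-0.08 -0.14  1.78  0.    1.49  0.01]
travel [-1.1  1.7 -6.6] rot [ 0.32 -0.01 -0.3 ]
side 65 [0.5698 0.036  0.1101]
[0.11283779 0.02677567] 72.10952114422689 [0.02072059 0.04249847 0.01497589]
top 41 [0.5731 0.0302 0.1125]
[0.07547275 0.02031984] 75.58007719968037 [0.01654575 0.03962687 0.01418542]
```

View pics/side3.png

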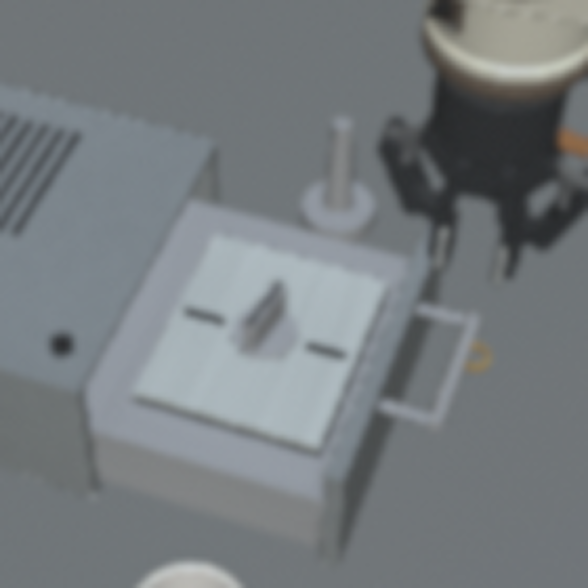

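View pics/top3.png

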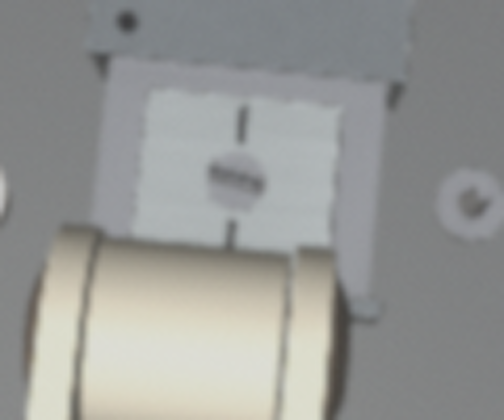

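The side view shows the wing at about (265,310), crosswise to the marks. The top view puts its centre at about (0.572, 0.030) and its direction at about 75.5° in world axes, so the fastener is near 1.40 rad. I'll go above it with the jaws across the wing.

```bash
python3 goto.py .572 .0305 .20 75.5
```

```text
pos [0.4322 0.0423 0.2096] yaw tool x [0.0913044  0.99582302] t 6.2667 w 0.03 F [-0.  -1.2 -0.7] tau [-0.04 -0.05  0.01] q [-0.08 -0.14  1.79  0.    1.49  0.01]
travel [  1.  140.3   9.7] rot [ 0.01 -0.01  9.26]
```

Emit:
arm_command(hand=[40,40,40,40,40,40,40,40], travel=[[1,30,0],[1,60,0],[1,90,5],[1,120,10],[1,135,10],[1,140,10],[1,140,10],[1,140,10]], rot=[[0,0,3],[0,0,6],[0,0,9.3],[0,0,9.3],[0,0,9.3],[0,0,9.3],[0,0,9.3],[0,0,9.3]])

```text
time: 6.93
position: [0.571, 0.0306, 0.1989]
tool_rot: [-0.001, 0.791, 0.612, -0.001]
wrist_force: [-0.1, -0.8, -0.4]
grip_width: 0.0399
```

```bash
python3 goto.py .572 .0305 .098 75.5; python3 - <<'E'
from bench import read_camera
import cv2
a=read_camera("side")["color"][110:260,180:340]
cv2.imwrite('pics/s4.png',cv2.resize(a,None,fx=4,fy=4,interpolation=cv2.INTER_CUBIC))
E
```

```text
pos [0.571  0.0306 0.1989] yaw tool x [0.25106211 0.96797097] t 6.9333 w 0.0399 F [-0.1 -0.8 -0.4] tau [0.04 0.   0.05] q [-0.08  0.16  1.51  0.    1.48  0.17]
travel [  0.2   1.2 100.9] rot [-0.1   0.01 -0.04]
```

View pics/s4.png

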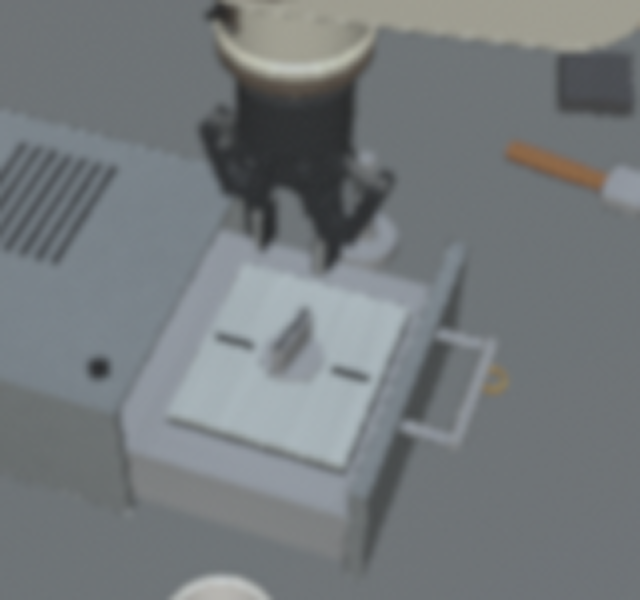

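The open fingers at (265,245) and (320,265) straddle the wing at (295,335) from above. I'll descend and grip.

Emit:
arm_command(hand=[40,40,40,40,40,40,40], travel=[[0,1,25],[0,1,50],[0,1,70],[0,1,85],[0,1,95],[0,1,100],[0,1,100]], rot=[[0,0,0],[0,0,0],[0,0,0],[0,0,0],[0,0,0],[0,0,0],[0,0,0]])

```text
time: 7.57
position: [0.5722, 0.0303, 0.0994]
tool_rot: [-0.0, 0.791, 0.612, -0.0]
wrist_force: [-0.1, 0.7, 0.5]
grip_width: 0.0399
```

Emit:
arm_command(hand=[6,6,6,6,6,6], travel=[[0,0,0],[0,0,0],[0,0,0],[0,0,0],[0,0,0],[0,0,0]], rot=[[0,0,0],[0,0,0],[0,0,0],[0,0,0],[0,0,0],[0,0,0]])

```text
time: 8.07
position: [0.5732, 0.0303, 0.1002]
tool_rot: [0.0, 0.791, 0.612, 0.0]
wrist_force: [0.9, 2.2, 3.1]
grip_width: 0.0088
```

```bash
python3 goto.py .572 .0305 .098 -4.94
```

```text
pos [0.5732 0.0303 0.1002] yaw tool x [0.25116285 0.96794476] t 8.0667 w 0.0088 F [0.9 2.2 3.1] tau [ 0.35 -0.1  -0.06] q [-0.08  0.23  1.63  0.    1.28  0.17]
travel [-0.1 -1.2  2.2] rot [ 2.000e-02 -5.000e-02  8.039e+01]
```

Emit:
arm_command(hand=[6,6,6,6,6,6,6,6], travel=[[0,0,0],[0,0,0],[0,0,0],[0,0,0],[0,0,0],[0,0,0],[0,0,0],[0,0,0]], rot=[[0,0,5],[0,0,10],[0,0,15],[0,0,20],[0,0,25],[0,0,30],[0,0,35],[0,0,40]])

```text
time: 8.73
position: [0.5725, 0.0309, 0.0997]
tool_rot: [-0.001, 0.953, 0.303, -0.0]
wrist_force: [-4.0, 8.8, 3.8]
grip_width: 0.0088
```

```bash
python3 goto.py .5727 .0303 .1 -4.94
```

```text
pos [0.5725 0.0309 0.0997] yaw tool x [0.81687722 0.57681157] t 8.7333 w 0.0088 F [-4.   8.8  3.8] tau [1.44 0.56 0.11] q [-0.08  0.23  1.63  0.    1.28  0.87]
travel [-0.2  0.6 -0.3] rot [-9.000e-02  2.000e-02  4.017e+01]
```

Emit:
arm_command(hand=[6,6,6,6,6,6,6,6], travel=[[0,0,0],[0,0,0],[0,0,0],[0,0,0],[0,0,0],[0,0,0],[0,0,0],[0,0,0]], rot=[[0,0,5],[0,0,10],[0,0,15],[0,0,20],[0,0,25],[0,0,30],[0,0,35],[0,0,40]])

```text
time: 9.4
position: [0.5726, 0.0321, 0.0997]
tool_rot: [-0.002, 0.999, -0.041, -0.0]
wrist_force: [-2.1, 18.6, 3.1]
grip_width: 0.0087
```

Emit:
arm_command(hand=[6,6,6,6], travel=[[0,0,0],[0,0,0],[0,0,0],[0,0,0]], rot=[[0,0,0],[0,0,0],[0,0,0],[0,0,0]])

```text
time: 9.73
position: [0.5726, 0.0321, 0.0998]
tool_rot: [-0.002, 0.999, -0.039, -0.0]
wrist_force: [-2.8, 17.8, 3.3]
grip_width: 0.0091
```

```bash
python3 goto.py .5727 .0303 .1 -4.94;  python3 - <<'E'
from bench import read_camera
import cv2
a=read_camera("side")["color"][110:260,180:340]
cv2.imwrite('pics/s5.png',cv2.resize(a,None,fx=4,fy=4,interpolation=cv2.INTER_CUBIC))
E
```

```text
pos [0.5726 0.0321 0.0998] yaw tool x [ 0.99690141 -0.07865749] t 9.7333 w 0.0091 F [-2.8 17.8  3.3] tau [ 2.96  0.45 -0.07] q [-0.08  0.23  1.63  0.    1.28  1.57]
travel [ 0.3  1.8 -0.3] rot [-0.19  0.04  0.43]
```

View pics/s5.png

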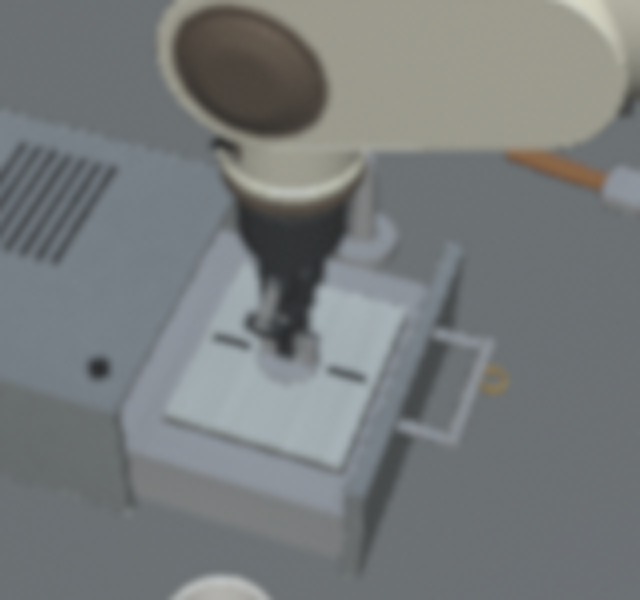

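The wing has turned about 80° and now points along the marks at (232,340) and (347,373), with a sideways load of 18 N on the tool. I'll relieve that, release and rise to check the slot.

Emit:
arm_command(hand=[6,6,40,40,40,40,40,40], travel=[[0,-2,0],[0,-3,0],[0,-3,0],[0,-3,0],[0,-3,0],[0,-3,0],[0,-3,-30],[0,-3,-60]], rot=[[0,0,0],[0,0,0],[0,0,0],[0,0,0],[0,0,0],[0,0,0],[0,0,0],[0,0,0]])

```text
time: 10.45
position: [0.5722, 0.0332, 0.159]
tool_rot: [-0.0, 0.999, -0.04, -0.002]
wrist_force: [0.8, -0.7, -0.4]
grip_width: 0.0398
```

Emit:
arm_command(hand=[40,40,40], travel=[[0,0,-35],[0,0,-40],[0,0,-40]], rot=[[0,0,0],[0,0,0],[0,0,0]])

```text
time: 10.7
position: [0.574, 0.0331, 0.2022]
tool_rot: [0.0, 0.999, -0.04, 0.002]
wrist_force: [1.1, -0.8, -1.1]
grip_width: 0.0401
```

```bash
python3 goto.py .5727 .034 .1 -4.94;  python3 - <<'E'
from bench import read_camera
from h import *
c=read_camera("side")
a=c["color"][110:260,180:340]
cv2.imwrite('pics/s6.png',cv2.resize(a,None,fx=4,fy=4,interpolation=cv2.INTER_CUBIC))
W=cloud(c)
m=(W[...,2]>.095)&(W[...,2]<.118)&(np.abs(W[...,0]-.571)<.04)&(np.abs(W[...,1]-.03)<.03)
p=W[m];print(len(p),p.mean(0).round(4))
u,s,vt=np.linalg.svd(p[:,:2]-p[:,:2].mean(0));print(s,np.degrees(np.arctan2(vt[0,1],vt[0,0])),np.ptp(p,axis=0))
E
```

```text
pos [0.574  0.0331 0.2022] yaw tool x [ 0.99684149 -0.07929792] t 10.7 w 0.0401 F [ 1.1 -0.8 -1.1] tau [ 0.01  0.01 -0.01] q [-0.08  0.16  1.5   0.    1.48  1.57]
travel [ -1.9  -0.8 102.2] rot [-0.01 -0.25  0.39]
94 [0.5725 0.0363 0.1075]
[0.12719174 0.02667539] 176.25574257441716 [0.04415033 0.01280193 0.0209706 ]
```

View pics/s6.png

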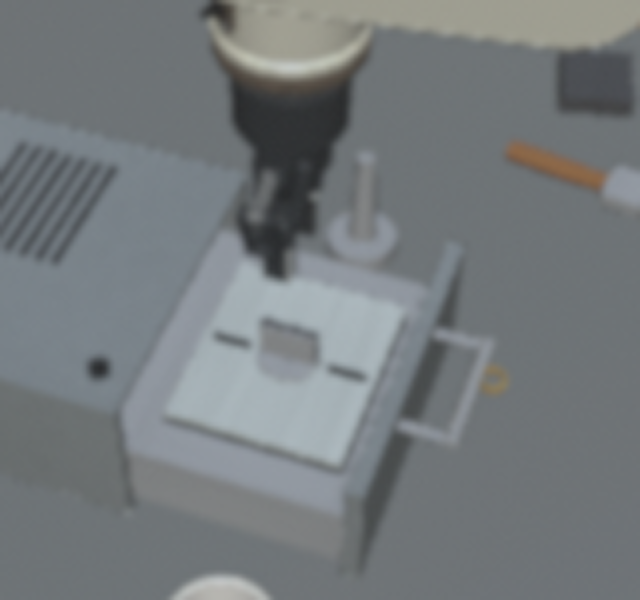

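The slot at (288,325) now runs along the two marks at (232,340) and (347,373). Measured wing direction is -3.7° against the box's -4.9°. Now I'll re-grip the wing and press.

Emit:
arm_command(hand=[40,40,40,40,40,40,40], travel=[[-1,-1,25],[-1,-1,50],[-1,-1,70],[-1,-1,85],[-1,-1,96],[-1,-1,102],[-1,-1,102]], rot=[[0,0,0],[0,0,0],[0,0,0],[0,0,0],[0,0,0],[0,0,0],[0,0,0]])

```text
time: 11.33
position: [0.5714, 0.0343, 0.0959]
tool_rot: [-0.0, 0.999, -0.04, -0.001]
wrist_force: [-0.3, -0.1, 0.2]
grip_width: 0.0399
```

Emit:
arm_command(hand=[6,6,6,6,6,6], travel=[[0,0,0],[0,0,0],[0,0,0],[0,0,0],[0,0,0],[0,0,0]], rot=[[0,0,0],[0,0,0],[0,0,0],[0,0,0],[0,0,0],[0,0,0]])

```text
time: 11.83
position: [0.5725, 0.033, 0.0988]
tool_rot: [0.001, 0.999, -0.04, 0.001]
wrist_force: [-2.7, -12.2, 1.4]
grip_width: 0.0092
```

Emit:
arm_command(hand=[6,6,6,6,6], travel=[[0,0,2],[0,0,4],[0,0,6],[0,0,8],[0,0,8]], rot=[[0,0,0],[0,0,0],[0,0,0],[0,0,0],[0,0,0]])

```text
time: 12.25
position: [0.5726, 0.033, 0.0909]
tool_rot: [0.001, 0.999, -0.04, 0.001]
wrist_force: [-4.2, -11.6, 7.9]
grip_width: 0.0089
```

Emit:
arm_command(hand=[6,6,6], travel=[[0,0,2],[0,0,3],[0,0,3]], rot=[[0,0,0],[0,0,0],[0,0,0]])

```text
time: 12.5
position: [0.573, 0.0329, 0.0887]
tool_rot: [0.001, 0.999, -0.04, 0.001]
wrist_force: [-3.0, -12.0, 11.7]
grip_width: 0.0089
```

Emit:
arm_command(hand=[6,6,6], travel=[[0,0,1],[0,0,2],[0,0,2]], rot=[[0,0,0],[0,0,0],[0,0,0]])

```text
time: 12.75
position: [0.5742, 0.0328, 0.0885]
tool_rot: [0.001, 0.999, -0.04, 0.003]
wrist_force: [-3.1, -12.1, 28.5]
grip_width: 0.009
```

Emit:
arm_command(hand=[6,6,6], travel=[[0,0,1],[0,0,2],[0,0,2]], rot=[[0,0,0],[0,0,0],[0,0,0]])

```text
time: 13.0
position: [0.5754, 0.0326, 0.0882]
tool_rot: [0.001, 0.999, -0.04, 0.005]
wrist_force: [-3.3, -13.8, 44.9]
grip_width: 0.0089
```

The cover went down 10 mm onto the hard stop, and the force then rose to 45 N. I'll ease to about 30 N and check the picture.

Emit:
arm_command(hand=[6,6,6,6,6,6], travel=[[0,0,-1],[0,0,-1.5],[0,0,-1.5],[0,0,-1.5],[0,0,-1.5],[0,0,-1.5]], rot=[[0,0,0],[0,0,0],[0,0,0],[0,0,0],[0,0,0],[0,0,0]])

```text
time: 13.5
position: [0.575, 0.0326, 0.0884]
tool_rot: [0.001, 0.999, -0.04, 0.004]
wrist_force: [1.4, -13.1, 29.5]
grip_width: 0.009
```

```bash
python3 goto.py .5727 .034 .1 -4.94;  python3 - <<'E'
from bench import read_camera
from h import *
c=read_camera("side");np.savez("side7.npz",**c)
a=c["color"][110:260,180:340]
cv2.imwrite('pics/s7.png',cv2.resize(a,None,fx=4,fy=4,interpolation=cv2.INTER_CUBIC))
o=np.load("side3.npz")
for d,n in((o,"before"),(c,"now")):
    W=cloud(d);e=np.array([.9963,-.0861])
    X=(W[...,:2]-[.6594,.023])@e; Y=(W[...,:2]-[.6594,.023])@[.0861,.9963]
    m=(abs(X+85)>0)&(abs(X+.03)<.2)&(X<-.03)&(X>-.14)&(abs(Y)<.075)&(abs(Y)>.04)&(W[...,2]<.09)&(W[...,2]>.06)
    print(n,"cover z",np.median(W[m][:,2]),m.sum())
    m=(W[...,2]>.112)&(W[...,2]<.122)&(X<-.12)&(X>-.22)&(Y>.02)&(Y<.1); print("front x",np.median(X[m]),m.sum())
    m=(W[...,2]>.094)&(W[...,2]<.11)&(X<-.2)&(X>-.26)&(abs(Y)<.04); print("bar x",np.median(X[m]),m.sum())
E
```

```text
pos [0.575  0.0326 0.0884] yaw tool x [ 0.99678036 -0.07973496] t 13.5 w 0.009 F [  1.4 -13.1  29.5] tau [-2.13 -0.19 -0.2 ] q [-0.08  0.24  1.64 -0.    1.25  1.58]
travel [ -2.3  -1.2 -11.6] rot [ 0.12 -0.48  0.37]
before cover z 0.07870571495379156 666
front x -0.18162575666312106 121
bar x -0.22783849919996593 87
now cover z 0.06886440914098901 530
front x -0.17648594865821457 118
bar x -0.22282374492724202 87
```

View pics/s7.png

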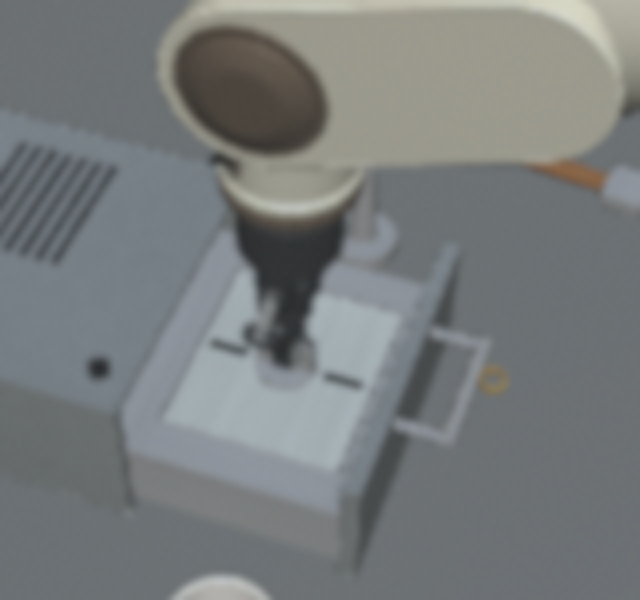

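The cover is down 9.8 mm and flush. The handle and drawer front have moved about 5 mm in (0.165 m, limit 0.158), so I'll draw it back a few mm through the grip.

Emit:
arm_command(hand=[6,6,6,6,6,6], travel=[[-1,0,0],[-2,0,0],[-3,0,0],[-4,0,0],[-4,0,0],[-4,0,0]], rot=[[0,0,0],[0,0,0],[0,0,0],[0,0,0],[0,0,0],[0,0,0]])

```text
time: 14.05
position: [0.5709, 0.033, 0.0884]
tool_rot: [0.001, 0.999, -0.04, 0.004]
wrist_force: [1.5, -12.4, 29.3]
grip_width: 0.0091
```

```bash
python3 goto.py .5727 .034 .1 -4.94;  python3 - <<'E'
from bench import read_camera
from h import *
c=read_camera("side");np.savez("side8.npz",**c)
t=read_camera("top")["color"]; cv2.imwrite("pics/t8.png",t); cv2.imwrite("pics/s8.png",c["color"])
for n in("side3","side7","side8"):
    W=cloud(np.load(n+".npz"));e=np.array([.9963,-.0861])
    X=(W[...,:2]-[.6594,.023])@e; Y=(W[...,:2]-[.6594,.023])@[.0861,.9963]
    m=(X<-.03)&(X>-.14)&(abs(Y)<.075)&(abs(Y)>.04)&(W[...,2]<.09)&(W[...,2]>.06)
    m2=(W[...,2]>.112)&(W[...,2]<.122)&(X<-.12)&(X>-.22)&(Y>.02)&(Y<.1)
    m3=(W[...,2]>.094)&(W[...,2]<.11)&(X<-.2)&(X>-.26)&(abs(Y)<.04); print(n,np.median(W[m][:,2]),np.median(X[m2]),np.median(X[m3]))
E
```

```text
pos [0.5709 0.033  0.0884] yaw tool x [ 0.99678292 -0.07970847] t 14.05 w 0.0091 F [  1.5 -12.4  29.3] tau [-2.1  -0.13 -0.13] q [-0.08  0.24  1.65 -0.    1.25  1.58]
travel [  1.8  -1.1 -11.6] rot [ 0.12 -0.48  0.37]
side3 0.07870571495379156 -0.18162575666312106 -0.22783849919996593
side7 0.06886440914098901 -0.17648594865821457 -0.22282374492724202
side8 0.06889150587165063 -0.180467743001925 -0.22722369168856962
```

View pics/s8.png

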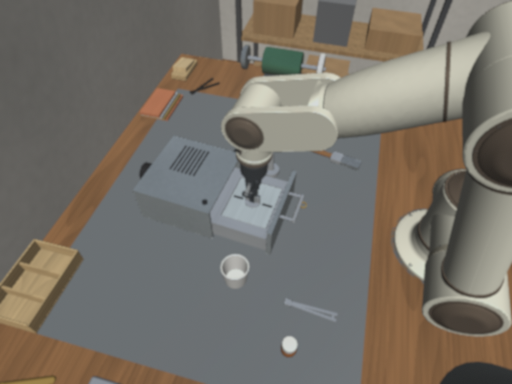

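The drawer is back within about 1 mm of its stop, the cover is flush under a 29 N press, and the wing is still gripped in line with the marks. The cup (235,270), jar (290,345), tweezers (310,310), brush (345,158) and blank (304,204) haven't moved. I'm handing it in.

```bash
python3 -c "
from bench import r
print(r.close_job())"
```

```text
the job is handed in; nothing more can be done
None
```

I pulled the drawer out to its stop, where the pull force rose to 60 N. I then turned the wing about 80° clockwise until its slot lined up with the marks, and only after that pressed the cover home. I handed the job in at about 14 s with the arm still gripping the wing and pressing down; no verdict was reported.

My last checks before handing in:
- **Drawer:** pressing had pushed it in by about 5 mm. I drew it back through the grip, and the camera then put it about 1 mm from its stop.
- **Slot:** with the wing released, it measured -3.7° against the box's -4.9°, so it is within about 1° (0.02 rad) of the marks. I gripped it again without turning it. The gripped tool was at -4.6° at the end, but the slot itself was then hidden from view.
- **Cover:** its top face dropped about 9.8 mm to the hard stop. The wrist read about 29 N downward, plus a steady 12 N sideways from gripping slightly off-centre.
- **Bystanders:** the cup, jar, tweezers, brush and blank showed no visible shift in the side picture. The mandrel was mostly hidden and the anvil fully hidden behind the arm there, so I did not check those two. The arm never went near the anvil.

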